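# Push a picture frame into the corner of the fitting board

### The arm

A 6-joint arm with a two-finger parallel gripper is mounted at the origin on the work surface. World frame = base frame: x ahead of the robot, y to its left, z up, the work surface at z = 0. Lengths are in mm, angles in rad, forces in N, time in s.
With the tool pointing down it reaches from about 275 to 1000 mm from the base axis. Payload 8.4 kg.
Tool frame: the origin (TCP) lies midway between the tips of the shut fingers; the grasp point (between the pads) lies r.grasp_offset behind it (r.grasp_offset is the distance from the TCP to the grasp point, in mm); z points along the fingers, y is the direction in which the jaws open and shut (so a half turn about z gives the same grasp; the last joint's range is limited). The gripper opens to 85 mm and grips with 20 to 120 N. Pads are 22 mm wide; open, the fingers measure 114 mm over their backs; the gripper's body (76 mm by 85 mm) begins 54 mm behind the grasp point. The pads swing forward as they close: fully open they stand 13 mm farther back than shut.
Start: joints at [-1.238, 0.353, 1.633, -0, 1.155, -0.002], TCP at [205.361, -590.3, 231.281] pointing down, gripper open.
Joint ranges: [-2.63, 2.63], [-0.92, 2.1], [0.06, 2.66], [-1.3, 4.44], [0, 2.69], [-3.02, 3.02]. Speed limits (rad/s): [2.22, 2.22, 2.79, 3.14, 3.14, 3.14].

### API

Orientations are given as [roll, pitch, yaw] about the fixed x, y, z axes, in that order (R = Rz(yaw) Ry(pitch) Rx(roll)).
In Python, from rig import r gives the robot as it stands.
- The arm moves only by the tool jog_arm, never from a script. Its argument "series" is a list that holds one entry, the list of rows, each a list of 7 numbers: the shift along the tool's x, y, z in cm, then the turn, a rotation vector about the tool's x, y, z in degrees, then the finger opening in cm, from 0 to 8.54. A call has 1 to 5 rows; each row is the pose to reach, as a shift and turn from the pose commanded when the call began, along the tool's axes at that moment; what a row does not reach only later rows make up. A row lasts 1/8 s, in which the tool goes at most 62.5 mm and 10.7 degrees, less where a joint would pass 70% of its speed; a pose out of reach is approached as far as the arm can. A call with a gripper value outside its range is refused whole. The fingers move at their own pace and stop on an object; "newtons" is the grip in N (left out, the last holds). Time passes only in rows, so rows that repeat a pose let the fingers close. It gives the time, the measured TCP pose, the force and the opening at its end, in the units of the state.
- r.sense(): the state, without advancing time (a new reading comes with each control period).
- r.grab_frame(name): name is "scene" or "top" or "wrist"; returns the picture (384x512x3 uint8, red, green, blue); there is no depth.
- r.calibration(name): a dict with "mtx" (3x3 intrinsics, pixels), "origin" and "attitude" of the camera in the world; the wrist camera has in their place "T_tool_cam" (4x4, takes a point from camera to tool coordinates, whose origin is the TCP and whose axes are the flange's). Camera axes: x right, y down, z forward; pixel columns grow to the right and rows downward; lengths in mm; the calibration is good to about 2 mm. A picture is of the moment at which its call begins: read the wrist's pose just before it. calibration takes no time and is no camera call.
- r.sign_off(): hands the job in, once; it reports no verdict.
The state is a dict: "clock": time; "qpos": joint angles; "qvel": joint speeds; "joint_efforts": joint torques, N m; "eef_pos": TCP position; "tcp_rot": TCP orientation; "contact_force": force on the tool from outside, world axes, zero at the start; "wrist_torque": the same for the moment, N m; "opening": opening from 0.0 (shut) to 1.0 (fully open).
Only numpy, scipy, OpenCV 4.12 (cv2) and the standard library are available. Lean on these libraries where they do the work, as an engineer would, in place of code of your own. Each camera call takes 0.05 s, during which the arm holds its last target.

### The job

The picture frame lying face down on the cork fitting board is about to have its backing pinned. Push it along the board with the fingertips into the corner of the two wooden stops, so that its long side lies flush against the stop farther from the robot and its short side flush against the side stop on the robot's right, and leave it there. The backing and glass are still loose in it, so do not lift or tip the frame, and leave the tape, screwdriver, point driver and squeeze bottle where they are.

Things in the scene. Friction and masses are not known exactly. Their poses are not given: they have to be found in the camera images.
- picture_frame: Dark wooden picture frame lying face down, outside 160 mm (its x) by 210 mm (its y) by 18 mm high, with upright sides; the cardboard backing lies 3 mm below the moulding's upper edge. 0.3 to 0.65 kg; slides on the cork at 1.5 to 5 N. Origin: centre of its underside, on the cork. Its axes start within 0.35 rad of the fitting board's and must end parallel to them; z up. Pushed off-centre, it swings.
- fitting_board: Framer's fitting board, fixed to the bench: plywood faced with cork, 360 mm (its x) by 540 mm (its y), 12 mm thick, carrying two beech stop battens 30 mm wide that stand 15 mm above the cork, along its far edge and its right edge. Origin: centre of its underside on the bench; x points away from the robot (turned up to 0.2 rad), y to the robot's left, z up.
- far_stop (a point): Point on the far stop: on its inner face (the one towards the robot), where that face meets the cork; it is 150 mm to +x and 50 mm to -y of the fitting board's origin, axes as the board. The straight inner face runs from 205 mm to -y to 295 mm to +y of this point. The seated frame's origin lies 80 mm to -x of this face.
- side_stop (a point): Point on the side stop: on its inner face (the one towards the robot's left), where that face meets the cork; it is 10 mm to +x and 220 mm to -y of the fitting board's origin, axes as the board. The inner face runs 125 mm to either side along x, ending 15 mm short of the far stop (a dust gap). The seated frame's origin lies 105 mm to +y of this face.
- tape_roll: Roll of brown paper tape lying flat on the board near the middle of its left edge, 80 mm outside diameter, 24 mm high. Origin: centre of its underside. Leave alone.
- screwdriver: Screwdriver 140 mm long lying on the board near its near left corner, roughly along the board's y. Origin: at the height of its underside, at mid-length. Leave alone.
- point_driver: Grey stapler-like hand tool for driving framing points, 155 mm long (its x), 30 mm wide, 84 mm high, standing on the bench left of the board. Origin: centre of its underside. Leave alone.
- squeeze_bottle: White squeeze bottle with bent spout, 60 mm diameter, 190 mm high, standing on the bench right of the board. Origin: centre of its underside. Leave alone.

How it is judged:
By the outcome, as a careful person would: the job done as asked, in the order asked, and still so for the second after the job is handed in, with the robot touching nothing.
It also fails if it takes over 56 s, if anything falls off the work surface, if the arm or the gripper's body presses on something with over 40 N, if the wrist force passes 120 N, or if a joint passes its speed limit or range.

## Working session

There is one attempt and no reset: what is moved stays moved. The work goes in short steps, Python scripts to look and compute and a tool call to move; the robot and the scene stay as the last step left them, time stands still between calls to the robot, and variables do not carry over. Pictures are saved under pics/ and viewed, and the job is handed in when it is done.

Besides the shell and the picture viewer there is one more tool, called by a JSON object that holds its "op" and its "data". jog_arm: Moves the arm, as the interface text tells. Its arguments: {"type":"object","properties":{"series":{"type":"array","items":{"type":"array","items":{"type":"array","items":{"type":"number"}}}},"newtons":{"type":"number"}},"required":["series"]}

```bash
ls; mkdir -p pics; python3 - <<'E'
from rig import r
import cv2
print(r.sense()); print(r.grasp_offset)
for n in ("scene","top"):
    c=r.calibration(n); print(n,c)
    cv2.imwrite(f"pics/{n}0.png",cv2.cvtColor(r.grab_frame(n),cv2.COLOR_RGB2BGR))
E
```

```text
pics
{'clock': 0.0, 'qpos': array([-1.23840690e+00,  3.53677154e-01,  1.63413656e+00,  9.07812857e-06,
        1.15518806e+00, -2.35623631e-03]), 'qvel': array([-1.64135234e-05, -1.71139134e-03,  4.70918896e-04,  5.69617324e-05,
       -1.08744123e-03, -4.17864557e-04]), 'joint_efforts': array([-4.97267156e-04, -6.05256200e+01, -3.42063046e+01,  1.19025794e-04,
        9.44151543e-03,  4.06134041e-05]), 'eef_pos': array([ 205.20400624, -589.84940845,  230.54252582]), 'tcp_rot': array([-3.14018356e+00, -1.16203216e-05,  3.34741981e-01]), 'contact_force': array([-0.16126332,  0.02770673,  1.14653673]), 'wrist_torque': array([ 0.0569405 ,  0.01921086, -0.02803063]), 'opening': 0.9987735111870192}
18.700000000000003
scene {'mtx': array([[424.53043608,   0.        , 255.87252514],
       [  0.        , 424.53043608, 193.06003881],
       [  0.        ,   0.        ,   1.        ]]), 'origin': array([1147.74786343,  873.57297838,  889.05931404]), 'attitude': array([-2.24771607, -0.01704347,  2.57885812])}
top {'mtx': array([[458.55968418,   0.        , 256.05723839],
       [  0.        , 458.55968418, 188.99262299],
       [  0.        ,   0.        ,   1.        ]]), 'origin': array([ 374.13050728,    6.28368509, 1299.42755954]), 'attitude': array([-2.99518744, -0.00470392, -1.56423461])}
```

```bash
python3 - <<'E'
import cv2
a=cv2.imread("pics/top0.png"); cv2.imwrite("pics/top0b.png",cv2.resize(a[60:340,90:470],None,fx=2.1,fy=2.1,interpolation=cv2.INTER_CUBIC))
E
```

```text
(no output)
```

View pics/top0.png

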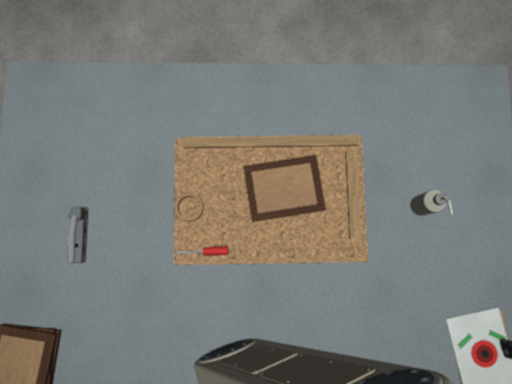

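View pics/scene0.png

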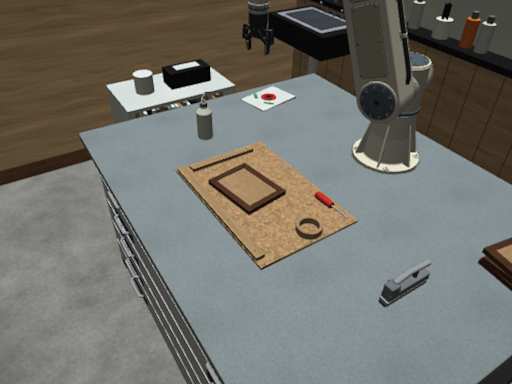

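The top view shows the board spanning about (174–367, 136–265). The far stop runs along row 141 and the side stop down column 351. The frame sits at about (285,188), rotated slightly, the tape is at (190,208) and the screwdriver at (205,251).

```bash
python3 - <<'E'
import cv2
a=cv2.imread("pics/top0.png"); cv2.imwrite("pics/top0c.png",cv2.resize(a[130:230,230:375],None,fx=5.5,fy=5.5,interpolation=cv2.INTER_CUBIC))
cv2.imwrite("pics/top0d.png",cv2.resize(a[128:272,168:374],None,fx=3.8,fy=3.8,interpolation=cv2.INTER_CUBIC))
E
```

```text
(no output)
```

View pics/top0c.png

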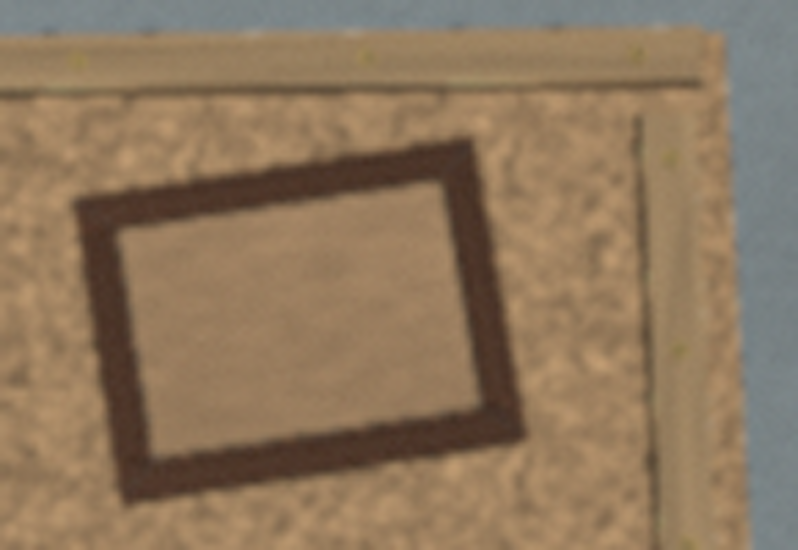

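View pics/top0d.png

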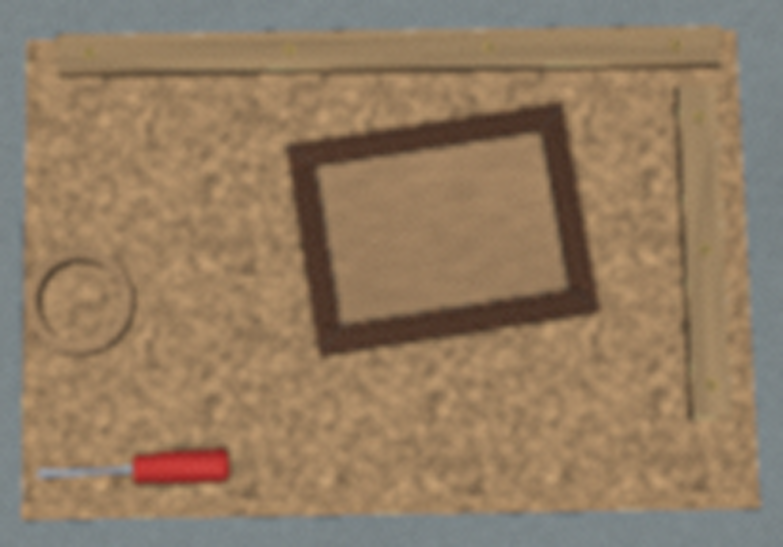

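```bash
cat > h.py <<'E'
import numpy as np, cv2
from scipy.spatial.transform import Rotation as R
from rig import r
def ray(name,uv,z):
    c=r.calibration(name); K=c["mtx"]
    if name=="wrist":
        raise SystemExit
    Rc=R.from_euler("xyz",c["attitude"]).as_matrix(); o=c["origin"]
    d=Rc@np.linalg.inv(K)@np.array([uv[0],uv[1],1.])
    return o+d*(z-o[2])/d[2]
E
python3 - <<'E'
from h import *
def p(x,y,ox,oy,s): return ((x+.5)/s-.5+ox,(y+.5)/s-.5+oy)
print("board")
for q in [(28,40),(735,28),(760,510),(22,520)]: print(ray("top",p(*q,168,128,3.8),12).round(1))
print("frame")
F=[ray("top",p(*q,230,130,5.5),30) for q in [(75,200),(470,140),(525,437),(125,502)]]
for f in F: print(f.round(1))
print(np.mean(F,0), [np.linalg.norm(F[i]-F[i-1]).round(1) for i in range(4)])
d=F[0]-F[1]; print("yaw y-axis",np.arctan2(-d[0],d[1]), end=' '); d=F[3]-F[2]; print(np.arctan2(-d[0],d[1]))
print("far@12")
for q in [(0,94),(350,90),(700,83)]: print(ray("top",p(*q,230,130,5.5),12).round(1),ray("top",p(*q,230,130,5.5),27).round(1))
print("side")
for q in [(638,118),(648,350),(658,545)]: print(ray("top",p(*q,230,130,5.5),12).round(1),ray("top",p(*q,230,130,5.5),27).round(1))
E
```

```text
board
[710.4 236.1  12. ]
[ 724.  -301.1   12. ]
[ 361.8 -309.6   12. ]
[351.1 228.9  12. ]
frame
[626.7  38.1  30. ]
[ 659.7 -164.8   30. ]
[ 506.4 -190.8   30. ]
[472.1  11.3  30. ]
[566.21322713 -76.53364175  30.        ] [np.float64(157.0), np.float64(205.6), np.float64(155.5), np.float64(205.0)]
yaw y-axis 0.16106154134290152 0.1681307374948521
far@12
[686.5  78.4  12. ] [682.8  77.6  27. ]
[ 690.  -104.7   12. ] [ 686.3 -103.4   27. ]
[ 695.2 -288.2   12. ] [ 691.5 -284.8   27. ]
side
[ 676.2 -255.3   12. ] [ 672.7 -252.2   27. ]
[ 553.8 -257.7   12. ] [ 551.7 -254.7   27. ]
[ 453.4 -260.6   12. ] [ 452.5 -257.5   27. ]
```

```bash
cat >> h.py <<'E'
def goto(*targets):
    """targets (x,y,z,yaw): print shift cm and rotvec deg from now"""
    s=r.sense(); R0=R.from_euler("xyz",s["tcp_rot"])
    print("t",round(s["clock"],2),"pos",s["eef_pos"].round(1),"rot",s["tcp_rot"].round(3),"F",s["contact_force"].round(1),"op",round(s["opening"],2))
    for x,y,z,yaw in targets:
        d=R0.inv().apply(np.array([x,y,z])-s["eef_pos"])/10
        rv=(R0.inv()*R.from_euler("xyz",[np.pi,0,yaw])).as_rotvec(degrees=True)
        print(d.round(2),rv.round(1))
E
python3 - <<'E'
from h import *
goto((440,-84,150,.023),(440,-84,50,.023))
E
```

```text
t 0.1 pos [ 205.2 -589.9  230.6] rot [-3.14  -0.     0.335] F [-0.1 -0.9  0.5] op 1.0
[ 38.8  -40.05   8.11] [-0.1  0.  17.9]
[ 38.8  -40.04  18.11] [-0.1  0.  17.9]
```

{"op": "jog_arm", "data": {"series": [[[7.8, -8, 0, 0, 0, 4, 8.54], [15.6, -16, 0, 0, 0, 8, 8.54], [23.3, -24, 2, 0, 0, 12, 8.54], [31, -32, 5, 0, 0, 16, 8.54], [38.8, -40, 8, 0, 0, 17.9, 8.54]]]}}

```text
clock: 0.72
eef_pos: [336.7, -307.5, 202.0]
tcp_rot: [3.141, -0.001, 0.02]
contact_force: [0.7, 0.4, -0.1]
opening: 1.004
```

```bash
python3 - <<'E'
from h import *
goto((440,-84,100,.023))
E
```

```text
t 0.72 pos [ 336.7 -307.5  202. ] rot [ 3.141e+00 -1.000e-03  2.000e-02] F [ 0.7  0.4 -0.1] op 1.0
[ 10.78 -22.14  10.2 ] [ 0.  -0.  -0.2]
```

{"op": "jog_arm", "data": {"series": [[[2.7, -5.5, 0, 0, 0, 0, 8.54], [5.4, -11, 3, 0, 0, 0, 8.54], [8, -16.5, 6, 0, 0, 0, 8.54], [10.3, -21.5, 10, 0, 0, 0, 8.54], [10.3, -21.5, 10, 0, 0, 0, 8.54]]]}}

```text
clock: 1.35
eef_pos: [433.7, -89.4, 100.3]
tcp_rot: [-3.141, 0.003, 0.025]
contact_force: [0.0, -0.8, -0.4]
opening: 1.003
```

```bash
python3 - <<'E'
from h import *
cv2.imwrite("pics/w1.png",cv2.cvtColor(r.grab_frame("wrist"),cv2.COLOR_RGB2BGR))
print(r.calibration("wrist"))
goto((440,-84,20,.023))
E
```

```text
{'mtx': array([[330.24247799,   0.        , 258.3297707 ],
       [  0.        , 330.24247799, 188.59321947],
       [  0.        ,   0.        ,   1.        ]]), 'T_tool_cam': array([[ 3.38039046e-04, -9.53352528e-01, -3.01858979e-01,
         7.63827554e+01],
       [ 9.99999940e-01,  2.98048520e-04,  1.78539383e-04,
         9.26727862e-04],
       [-8.02423500e-05, -3.01859021e-01,  9.53352571e-01,
        -1.41029259e+02],
       [ 0.00000000e+00,  0.00000000e+00,  0.00000000e+00,
         1.00000000e+00]])}
t 1.4 pos [434.  -89.6 100.3] rot [-3.141e+00  3.000e-03  2.500e-02] F [ 0.   0.3 -0.7] op 1.0
[ 0.64 -0.53  8.02] [-0.1  0.2  0.1]
```

View pics/w1.png

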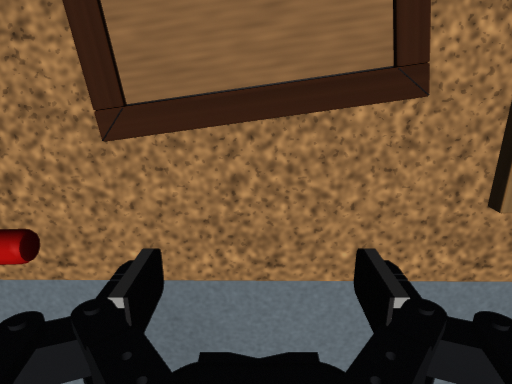

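The wrist view shows both fingers (tips near (150,255) and (365,255)) well clear of the frame's near edge, which runs from (103,140) to (429,95). The screwdriver at (20,246) is clear to the left. Next I'll descend.

{"op": "jog_arm", "data": {"series": [[[0.3, -0.3, 4.5, 0, 0, 0, 8.54], [0.5, -0.5, 8, 0, 0, 0, 8.54], [0.5, -0.5, 9.3, 0, 0, 0, 8.54], [0.5, -0.5, 9.6, 0, 0, 0, 8.54], [0.5, -0.5, 9.6, 0, 0, 0, 8.54]]]}}

```text
clock: 2.02
eef_pos: [439.9, -87.4, 7.1]
tcp_rot: [3.141, -0.001, 0.022]
contact_force: [-0.5, -0.2, 0.5]
opening: 1.002
```

```bash
python3 - <<'E'
from h import *
goto((440,-84,4,.023))
a=r.grab_frame("wrist")
cv2.imwrite("pics/w2.png",cv2.cvtColor(a,cv2.COLOR_RGB2BGR))
E
```

```text
t 2.02 pos [439.9 -87.4   7.1] rot [ 3.141e+00 -1.000e-03  2.200e-02] F [-0.5 -0.2  0.5] op 1.0
[ 0.02 -0.34  0.31] [ 0.  -0.1 -0.1]
```

View pics/w2.png

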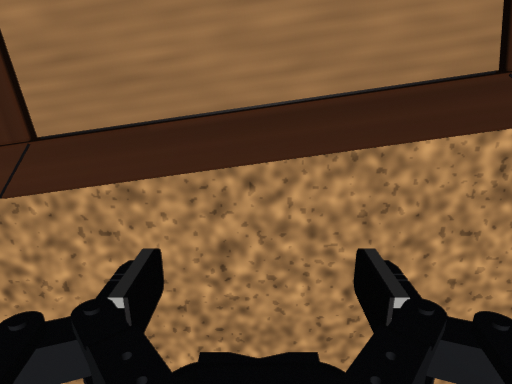

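{"op": "jog_arm", "data": {"series": [[[0.5, 0, 0.3, 0, 0, 0, 8.54], [1.2, 0, 0.3, 0, 0, 0, 8.54], [1.8, 0, 0.3, 0, 0, 0, 8.54], [2.4, 0, 0.3, 0, 0, 0, 8.54], [3, 0, 0.3, 0, 0, 0, 8.54]]]}}

```text
clock: 2.7
eef_pos: [469.7, -86.1, 3.2]
tcp_rot: [3.142, 0.0, 0.023]
contact_force: [-0.7, 0.3, -0.4]
opening: 1.002
```

{"op": "jog_arm", "data": {"series": [[[0.5, 0, 0, 0, 0, 0, 8.54], [1, 0, 0, 0, 0, 0, 8.54], [1.5, 0, 0, 0, 0, 0, 8.54], [2, 0, 0, 0, 0, 0, 8.54], [2.5, 0, 0, 0, 0, 0, 8.54]]]}}

```text
clock: 3.32
eef_pos: [494.7, -85.7, 3.2]
tcp_rot: [3.142, -0.0, 0.022]
contact_force: [-1.7, 0.4, -0.7]
opening: 1.001
```

```bash
python3 - <<'E'
from h import *
goto((510,-84,4,.023))
for n in("top","wrist"):
  cv2.imwrite(f"pics/{n}3.png",cv2.cvtColor(r.grab_frame(n),cv2.COLOR_RGB2BGR))
a=cv2.imread("pics/top3.png"); cv2.imwrite("pics/top3c.png",cv2.resize(a[130:230,230:375],None,fx=5.5,fy=5.5,interpolation=cv2.INTER_CUBIC))
E
```

```text
t 3.33 pos [494.7 -85.7   3.2] rot [ 3.142 -0.     0.022] F [-1.7  0.4 -0.7] op 1.0
[ 1.53 -0.13 -0.08] [ 0. -0. -0.]
```

View pics/wrist3.png

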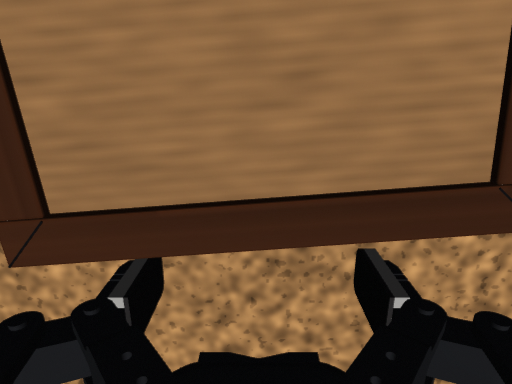

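View pics/top3c.png

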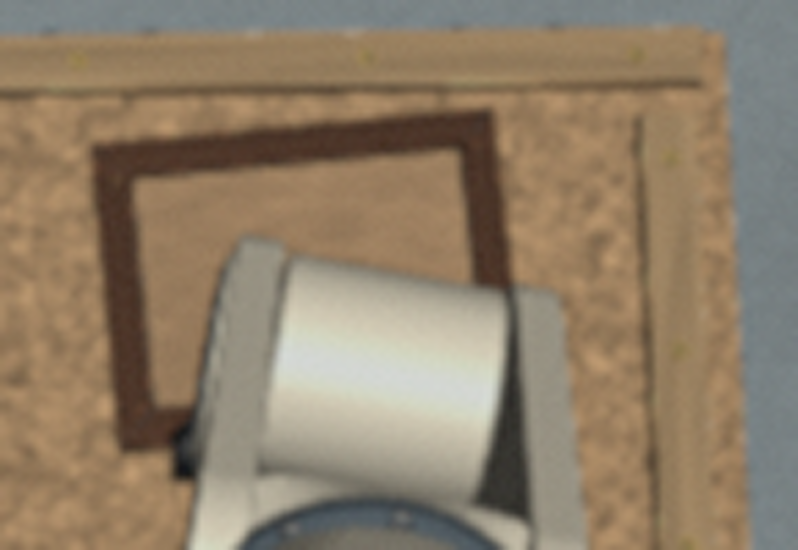

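The frame is turning clockwise as intended. The left finger is in contact, the right finger is not touching yet, and the far-right corner at (493,113) in the crop is still about 15 mm short of the far stop.

{"op": "jog_arm", "data": {"series": [[[0.3, 0, 0, 0, 0, 0, 8.54], [0.6, 0, 0, 0, 0, 0, 8.54], [0.9, 0, 0, 0, 0, 0, 8.54], [1.2, 0, 0, 0, 0, 0, 8.54], [1.5, 0, 0, 0, 0, 0, 8.54]]]}}

```text
clock: 4.05
eef_pos: [509.4, -85.3, 3.2]
tcp_rot: [-3.142, 0.0, 0.022]
contact_force: [-2.3, 0.6, 1.5]
opening: 1.001
```

```bash
python3 - <<'E'
from h import *
goto((518,-84,4,.023))
for n in("top","wrist"):
  cv2.imwrite(f"pics/{n}4.png",cv2.cvtColor(r.grab_frame(n),cv2.COLOR_RGB2BGR))
a=cv2.imread("pics/top4.png"); cv2.imwrite("pics/top4c.png",cv2.resize(a[130:230,230:375],None,fx=5.5,fy=5.5,interpolation=cv2.INTER_CUBIC))
E
```

```text
t 4.05 pos [509.4 -85.3   3.2] rot [-3.142  0.     0.022] F [-2.3  0.6  1.5] op 1.0
[ 0.86 -0.11 -0.08] [-0.  0. -0.]
```

View pics/wrist4.png

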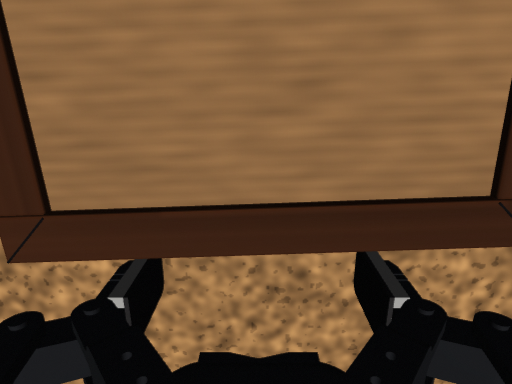

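View pics/top4c.png

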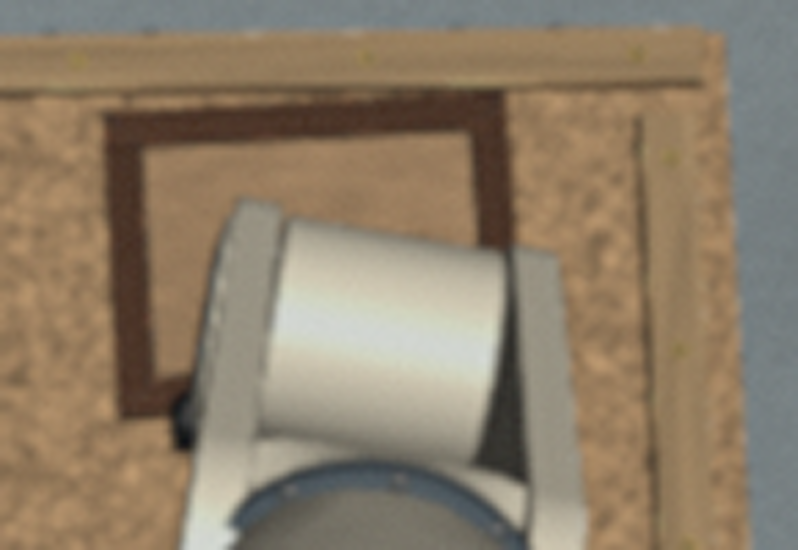

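{"op": "jog_arm", "data": {"series": [[[-0.8, 0, 0, 0, 0, 0, 8.54], [-1.6, 0, 0, 0, 0, 0, 8.54], [-2, 0, -4, 0, 0, 0, 8.54], [-2, 0, -8, 0, 0, 0, 8.54], [-2, -2, -10, 0, 0, -9, 8.54]]]}}

```text
clock: 4.78
eef_pos: [489.3, -66.4, 105.2]
tcp_rot: [3.14, -0.003, 0.181]
contact_force: [1.1, -0.1, -0.5]
opening: 1.001
```

```bash
python3 - <<'E'
from h import *
goto((603,52,100,1.594))
for n in("top",):
  cv2.imwrite(f"pics/{n}5.png",cv2.cvtColor(r.grab_frame(n),cv2.COLOR_RGB2BGR))
a=cv2.imread("pics/top5.png"); cv2.imwrite("pics/top5c.png",cv2.resize(a[130:230,230:375],None,fx=5.5,fy=5.5,interpolation=cv2.INTER_CUBIC))
E
```

```text
t 4.78 pos [489.3 -66.4 105.2] rot [ 3.14e+00 -3.00e-03  1.81e-01] F [ 1.1 -0.1 -0.5] op 1.0
[13.31 -9.61  0.55] [  0.2  -0.1 -81. ]
```

View pics/top5c.png

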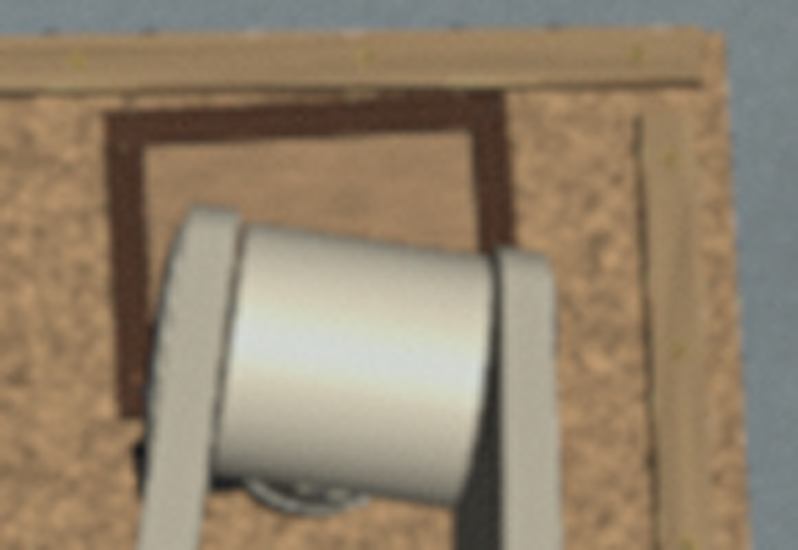

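The frame's far edge runs from (107,115) to (503,93) in the crop, so it still has about 0.037 rad of yaw and the far-right corner is almost at the stop. I'll now move round to the left side.

{"op": "jog_arm", "data": {"series": [[[2.5, -2, 0, 0, 0, -10, 8.54], [5, -4, 0, 0, 0, -20, 8.54], [8, -6, 0, 0, 0, -30, 8.54], [11, -8, 0, 0, 0, -40, 8.54], [13.3, -9.6, 0, 0, 0, -50, 8.54]]]}}

```text
clock: 5.45
eef_pos: [603.0, 53.2, 102.6]
tcp_rot: [-3.142, 0.0, 1.057]
contact_force: [-0.5, -0.2, 0.1]
opening: 0.998
```

```bash
python3 - <<'E'
from h import *
goto((603,52,50,1.594))
E
```

```text
t 5.45 pos [603.   53.2 102.6] rot [-3.142  0.     1.057] F [-0.5 -0.2  0.1] op 1.0
[-0.1   0.06  5.26] [ -0.    0.  -30.8]
```

{"op": "jog_arm", "data": {"series": [[[0, 0, 0, 0, 0, -10, 8.54], [0, 0, 0, 0, 0, -20, 8.54], [0, 0, 2, 0, 0, -30.8, 8.54], [0, 0, 5, 0, 0, -30.8, 8.54], [0, 0, 5, 0, 0, -30.8, 8.54]]]}}

```text
clock: 6.08
eef_pos: [600.1, 52.0, 50.9]
tcp_rot: [-3.137, 0.0, 1.588]
contact_force: [-0.6, -0.3, -0.3]
opening: 0.997
```

```bash
python3 - <<'E'
from h import *
goto((603,52,4,1.594))
for n in("top","wrist"):
  cv2.imwrite(f"pics/{n}6.png",cv2.cvtColor(r.grab_frame(n),cv2.COLOR_RGB2BGR))
a=cv2.imread("pics/top6.png"); cv2.imwrite("pics/top6c.png",cv2.resize(a[130:230,230:375],None,fx=5.5,fy=5.5,interpolation=cv2.INTER_CUBIC))
E
```

```text
t 6.08 pos [600.1  52.   50.9] rot [-3.137  0.     1.588] F [-0.6 -0.3 -0.3] op 1.0
[-0.    0.31  4.69] [-0.3  0.  -0.3]
```

View pics/wrist6.png

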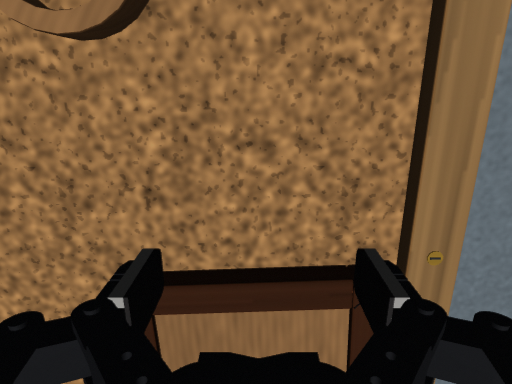

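View pics/top6c.png

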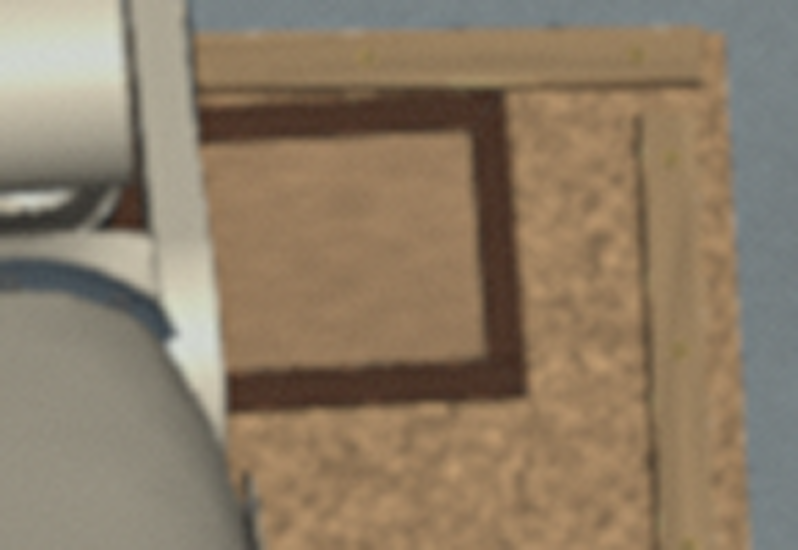

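```bash
cat >> h.py <<'E'
def wray(uv,z):
    c=r.calibration("wrist"); T=c["T_tool_cam"]; s=r.sense(); Rt=R.from_euler("xyz",s["tcp_rot"]).as_matrix()
    o=s["eef_pos"]+Rt@T[:3,3]; d=Rt@T[:3,:3]@np.linalg.inv(c["mtx"])@np.array([*uv,1.])
    return o+d*(z-o[2])/d[2]
E
python3 - <<'E'
from h import *
for p in [(165,285),(258,283),(350,280)]: print(wray(p,30).round(1))
print("bottom")
for p in [(165,271),(258,268),(350,265)]: print(wray(p,12).round(1))
print("far stop"); 
for p in [(435,50),(405,250)]: print(wray(p,12).round(1))
E
```

```text
[548.3  18.2  30. ]
[601.8  20.6  30. ]
[654.4  23.5  30. ]
bottom
[543.4  16.2  12. ]
[601.8  19.5  12. ]
[659.3  22.7  12. ]
far stop
[690.  147.7  12. ]
[692.   33.7  12. ]
```

{"op": "jog_arm", "data": {"series": [[[0, 0.2, 2, 0, 0, -0.3, 8.54], [0, 0.2, 3.8, 0, 0, -0.3, 8.54], [0, 0.2, 4.5, 0, 0, -0.3, 8.54], [0, 0.2, 4.8, 0, 0, -0.3, 8.54], [0, 0.2, 4.8, 0, 0, -0.3, 8.54]]]}}

```text
clock: 6.8
eef_pos: [604.6, 52.5, 5.2]
tcp_rot: [-3.141, -0.0, 1.595]
contact_force: [0.4, 0.3, -0.1]
opening: 0.999
```

{"op": "jog_arm", "data": {"series": [[[-0.5, 0, 0, 0, 0, 0, 8.54], [-1, 0, 0, 0, 0, 0, 8.54], [-1.5, 0, 0, 0, 0, 0, 8.54], [-2, 0, 0, 0, 0, 0, 8.54], [-2.5, 0, 0, 0, 0, 0, 8.54]]]}}

```text
clock: 7.42
eef_pos: [605.4, 27.3, 5.4]
tcp_rot: [3.141, -0.0, 1.595]
contact_force: [-0.1, 1.8, -0.0]
opening: 0.999
```

{"op": "jog_arm", "data": {"series": [[[-0.5, 0, 0, 0, 0, 0, 8.54], [-1, 0, 0, 0, 0, 0, 8.54], [-1.5, 0, 0, 0, 0, 0, 8.54], [-2, 0, 0, 0, 0, 0, 8.54], [-2.5, 0, 0, 0, 0, 0, 8.54]]]}}

```text
clock: 8.05
eef_pos: [605.7, 2.2, 5.3]
tcp_rot: [-3.142, -0.0, 1.595]
contact_force: [0.2, 3.4, 3.4]
opening: 1.005
```

```bash
python3 - <<'E'
from h import *
goto((604,-34,4,1.594))
for n in("top","wrist"):
  cv2.imwrite(f"pics/{n}7.png",cv2.cvtColor(r.grab_frame(n),cv2.COLOR_RGB2BGR))
a=cv2.imread("pics/top7.png"); cv2.imwrite("pics/top7c.png",cv2.resize(a[130:230,230:375],None,fx=5.5,fy=5.5,interpolation=cv2.INTER_CUBIC))
E
```

```text
t 8.05 pos [605.7   2.2   5.3] rot [-3.142 -0.     1.595] F [0.2 3.4 3.4] op 1.0
[-3.62 -0.26  0.13] [-0. -0.  0.]
```

View pics/wrist7.png

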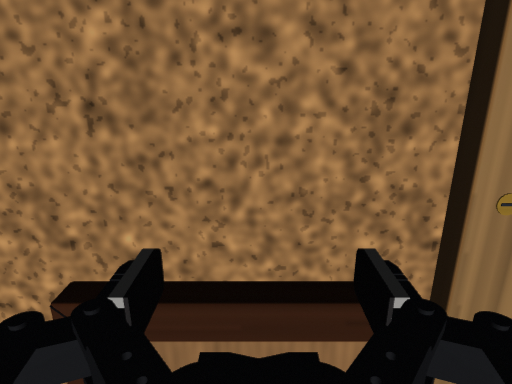

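View pics/top7c.png

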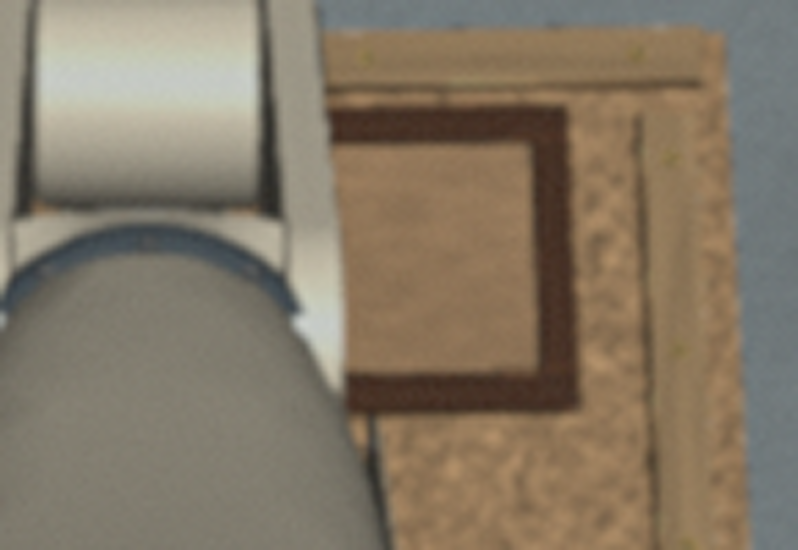

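The frame is now square with the board. The wrist view shows its left edge level with both fingers at row 282. In the top crop there are about 8 mm to the far stop and about 35 mm to the side stop.

{"op": "jog_arm", "data": {"series": [[[-0.5, 0, 0, 0, 0, 0, 8.54], [-1, 0, 0, 0, 0, 0, 8.54], [-1.5, 0, 0, 0, 0, 0, 8.54], [-2, 0, 0, 0, 0, 0, 8.54], [-2.5, 0, 0, 0, 0, 0, 8.54]]]}}

```text
clock: 8.78
eef_pos: [606.2, -22.9, 5.1]
tcp_rot: [-3.141, 0.0, 1.595]
contact_force: [-0.6, 2.1, -1.6]
opening: 1.001
```

{"op": "jog_arm", "data": {"series": [[[-0.2, 0, 0, 0, 0, 0, 8.54], [-0.4, 0, 0, 0, 0, 0, 8.54], [-0.6, 0, 0, 0, 0, 0, 8.54], [-0.8, 0, 0, 0, 0, 0, 8.54]]]}}

```text
clock: 9.28
eef_pos: [606.5, -30.5, 5.2]
tcp_rot: [-3.142, -0.0, 1.595]
contact_force: [1.0, 0.5, -1.0]
opening: 0.999
```

{"op": "jog_arm", "data": {"series": [[[-0.1, 0, 0, 0, 0, 0, 8.54], [-0.2, 0, 0, 0, 0, 0, 8.54]]]}}

```text
clock: 9.52
eef_pos: [606.6, -32.5, 5.2]
tcp_rot: [3.142, 0.0, 1.595]
contact_force: [0.1, 1.3, -1.1]
opening: 1.001
```

{"op": "jog_arm", "data": {"series": [[[-0.1, 0, 0, 0, 0, 0, 8.54], [-0.2, 0, 0, 0, 0, 0, 8.54]]]}}

```text
clock: 9.78
eef_pos: [606.8, -34.3, 5.2]
tcp_rot: [3.141, -0.0, 1.595]
contact_force: [1.0, 6.5, -1.6]
opening: 1.0
```

{"op": "jog_arm", "data": {"series": [[[-0.1, 0, 0, 0, 0, 0, 8.54], [-0.1, 0, 0, 0, 0, 0, 8.54]]]}}

```text
clock: 10.02
eef_pos: [607.1, -34.4, 5.3]
tcp_rot: [3.141, -0.002, 1.594]
contact_force: [1.5, 8.7, -1.4]
opening: 1.0
```

{"op": "jog_arm", "data": {"series": [[[-0.05, 0, 0, 0, 0, 0, 8.54], [-0.1, 0, 0, 0, 0, 0, 8.54]]]}}

```text
clock: 10.28
eef_pos: [607.2, -34.5, 5.3]
tcp_rot: [3.141, -0.003, 1.593]
contact_force: [0.5, 16.5, -1.5]
opening: 1.002
```

```bash
python3 - <<'E'
from h import *
goto((604,-34,4,1.594))
for n in("top",):
  cv2.imwrite(f"pics/{n}8.png",cv2.cvtColor(r.grab_frame(n),cv2.COLOR_RGB2BGR))
a=cv2.imread("pics/top8.png"); cv2.imwrite("pics/top8c.png",cv2.resize(a[130:230,230:375],None,fx=5.5,fy=5.5,interpolation=cv2.INTER_CUBIC))
E
```

```text
t 10.28 pos [607.2 -34.5   5.3] rot [ 3.141e+00 -3.000e-03  1.593e+00] F [ 0.5 16.5 -1.5] op 1.0
[ 0.05 -0.32  0.13] [ 0.1 -0.2 -0. ]
```

View pics/top8c.png

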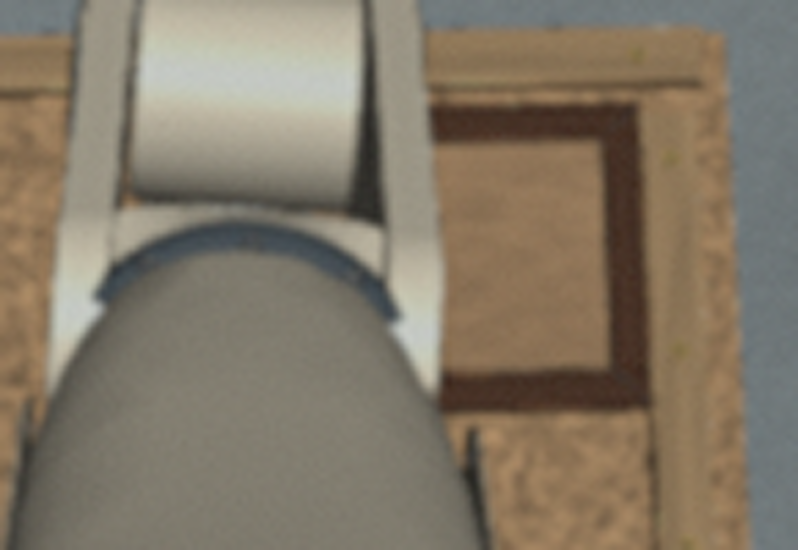

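The frame is flush against the side stop (crop columns 638–650), with about 7 mm left to the far stop. I'll back off and go to the near side.

{"op": "jog_arm", "data": {"series": [[[0.6, 0, 0, 0, 0, 0, 8.54], [1.6, 0, 0, 0, 0, 0, 8.54], [2, 0, -4, 0, 0, 0, 8.54], [2, 0, -8, 0, 0, 5, 8.54], [2, 0, -10, 0, 0, 15, 8.54]]]}}

```text
clock: 10.95
eef_pos: [607.2, -16.3, 107.6]
tcp_rot: [3.139, -0.0, 1.329]
contact_force: [-0.2, 0.1, -0.3]
opening: 1.0
```

```bash
python3 - <<'E'
from h import *
goto((495,-150,100,.023))
E
```

```text
t 10.95 pos [607.2 -16.3 107.6] rot [ 3.139 -0.     1.329] F [-0.2  0.1 -0.3] op 1.0
[-15.67  -7.69   0.73] [ 0.1 -0.1 74.8]
```

{"op": "jog_arm", "data": {"series": [[[-3, -1.5, 0, 0, 0, 10, 8.54], [-6, -3, 0, 0, 0, 20, 8.54], [-9, -4.5, 0, 0, 0, 30, 8.54], [-12, -6, 0, 0, 0, 40, 8.54], [-15.6, -7.7, 0, 0, 0, 50, 8.54]]]}}

```text
clock: 11.58
eef_pos: [494.1, -150.5, 105.4]
tcp_rot: [3.141, -0.0, 0.455]
contact_force: [-0.6, -0.4, 0.9]
opening: 1.0
```

```bash
python3 - <<'E'
from h import *
goto((495,-150,60,.023))
E
```

```text
t 11.57 pos [ 494.1 -150.5  105.4] rot [ 3.141 -0.     0.455] F [-0.6 -0.4  0.9] op 1.0
[ 0.1  -0.01  4.54] [ 0.  -0.  24.8]
```

{"op": "jog_arm", "data": {"series": [[[0, 0, 0, 0, 0, 10, 8.54], [0, 0, 0, 0, 0, 20, 8.54], [0, 0, 2, 0, 0, 24.8, 8.54], [0, 0, 4.5, 0, 0, 24.8, 8.54], [0, 0, 4.5, 0, 0, 24.8, 8.54]]]}}

```text
clock: 12.2
eef_pos: [493.3, -149.5, 59.0]
tcp_rot: [-3.141, 0.003, 0.028]
contact_force: [0.4, 0.4, -0.5]
opening: 0.995
```

```bash
python3 - <<'E'
from h import *
goto((495,-150,4,.023))
for n in("wrist",):
  cv2.imwrite(f"pics/{n}9.png",cv2.cvtColor(r.grab_frame(n),cv2.COLOR_RGB2BGR))
E
```

```text
t 12.2 pos [ 493.3 -149.5   59. ] rot [-3.141e+00  3.000e-03  2.800e-02] F [ 0.4  0.4 -0.5] op 0.99
[0.18 0.06 5.5 ] [-0.   0.2  0.3]
```

View pics/wrist9.png

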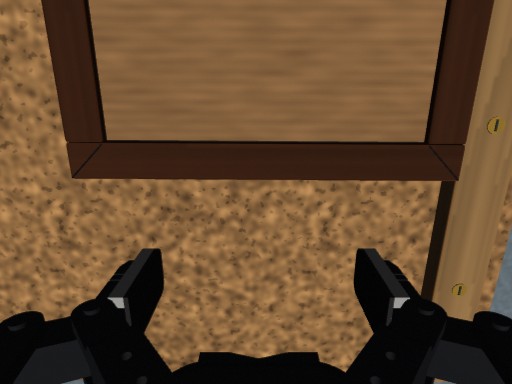

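The near edge lies level at rows 179–181, from column 72 to 458, with its right end against the side stop. The fingers are centred and clear.

{"op": "jog_arm", "data": {"series": [[[0, 0, 3, 0, 0, 0.2, 8.54], [0, 0, 4.8, 0, 0, 0.2, 8.54], [0, 0, 5.4, 0, 0, 0.2, 8.54], [0, 0, 5.4, 0, 0, 0.2, 8.54]]]}}

```text
clock: 12.75
eef_pos: [495.0, -150.1, 6.8]
tcp_rot: [3.141, -0.001, 0.024]
contact_force: [0.3, -0.2, -0.4]
opening: 1.004
```

{"op": "jog_arm", "data": {"series": [[[0.5, 0, 0, 0, 0, 0, 8.54], [0.9, 0, 0, 0, 0, 0, 8.54], [1.3, 0, 0, 0, 0, 0, 8.54], [1.6, 0, 0, 0, 0, 0, 8.54], [1.9, 0, 0, 0, 0, 0, 8.54]]]}}

```text
clock: 13.38
eef_pos: [513.0, -149.3, 6.1]
tcp_rot: [-3.141, 0.002, 0.024]
contact_force: [-2.8, -0.5, 2.7]
opening: 1.003
```

{"op": "jog_arm", "data": {"series": [[[0.1, 0, 0, 0, 0, 0, 8.54], [0.2, 0, 0, 0, 0, 0, 8.54], [0.3, 0, 0, 0, 0, 0, 8.54]]]}}

```text
clock: 13.75
eef_pos: [516.6, -149.4, 6.1]
tcp_rot: [-3.142, 0.0, 0.024]
contact_force: [-1.1, 0.1, -0.3]
opening: 1.0
```

{"op": "jog_arm", "data": {"series": [[[0.1, 0, 0, 0, 0, 0, 8.54], [0.2, 0, 0, 0, 0, 0, 8.54]]]}}

```text
clock: 14.0
eef_pos: [518.7, -149.4, 6.2]
tcp_rot: [3.142, -0.0, 0.024]
contact_force: [-2.1, 0.3, -1.3]
opening: 1.003
```

{"op": "jog_arm", "data": {"series": [[[0.1, 0, 0, 0, 0, 0, 8.54], [0.1, 0, 0, 0, 0, 0, 8.54]]]}}

```text
clock: 14.25
eef_pos: [519.7, -149.3, 6.2]
tcp_rot: [-3.142, -0.0, 0.024]
contact_force: [-1.6, -0.2, -1.0]
opening: 0.999
```

{"op": "jog_arm", "data": {"series": [[[0.1, 0, 0, 0, 0, 0, 8.54], [0.1, 0, 0, 0, 0, 0, 8.54]]]}}

```text
clock: 14.5
eef_pos: [519.8, -149.3, 6.2]
tcp_rot: [-3.141, 0.002, 0.024]
contact_force: [-4.0, -0.5, 1.4]
opening: 1.0
```

{"op": "jog_arm", "data": {"series": [[[0.1, 0, 0, 0, 0, 0, 8.54], [0.1, 0, 0, 0, 0, 0, 8.54]]]}}

```text
clock: 14.75
eef_pos: [519.8, -149.2, 6.1]
tcp_rot: [-3.141, 0.003, 0.024]
contact_force: [-8.7, -1.3, 5.5]
opening: 1.002
```

{"op": "jog_arm", "data": {"series": [[[0.05, 0, 0, 0, 0, 0, 8.54], [0.05, 0, 0, 0, 0, 0, 8.54]]]}}

```text
clock: 15.0
eef_pos: [519.8, -149.1, 6.1]
tcp_rot: [-3.141, 0.004, 0.024]
contact_force: [-9.6, -0.6, 7.5]
opening: 1.003
```

```bash
python3 - <<'E'
from h import *
goto((495,-150,4,.023))
for n in("wrist","top"):
  cv2.imwrite(f"pics/{n}10.png",cv2.cvtColor(r.grab_frame(n),cv2.COLOR_RGB2BGR))
a=cv2.imread("pics/top10.png"); cv2.imwrite("pics/top10c.png",cv2.resize(a[130:230,230:375],None,fx=5.5,fy=5.5,interpolation=cv2.INTER_CUBIC))
E
```

```text
t 15.0 pos [ 519.8 -149.1    6.1] rot [-3.141  0.004  0.024] F [-9.6 -0.6  7.5] op 1.0
[-2.48  0.03  0.22] [-0.   0.2  0.1]
```

View pics/top10c.png

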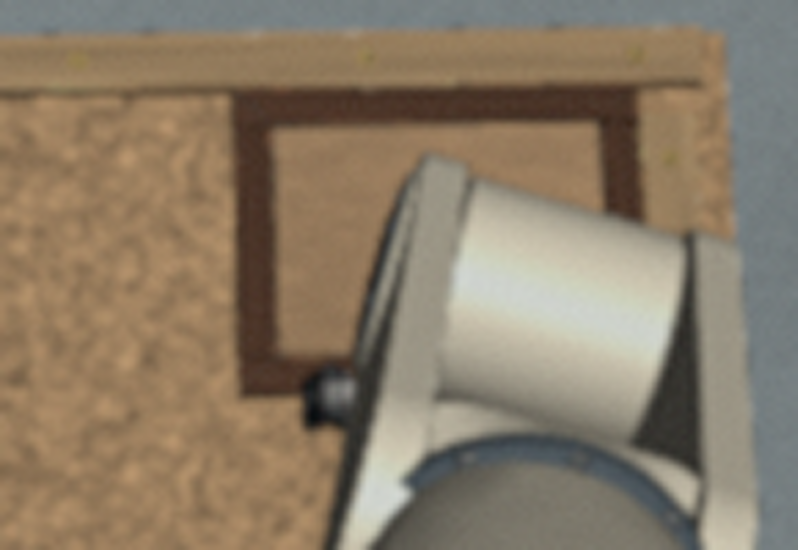

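View pics/wrist10.png

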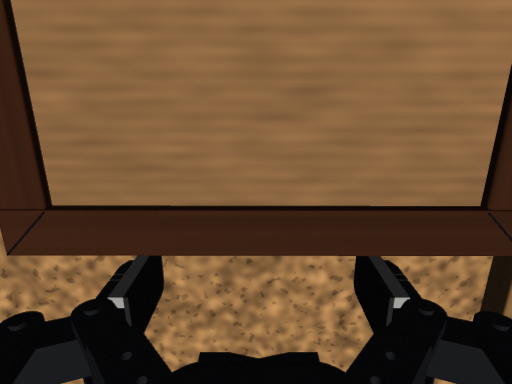

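The frame looks flush on both sides: the far edge meets the stop along row 88, and the right edge meets it at column 638. I'll back off and check from above with the wrist camera.

{"op": "jog_arm", "data": {"series": [[[-0.5, 0, 0, 0, 0, 0, 8.54], [-2, 0, 0, 0, 0, 0, 8.54], [-2.5, 0, -5, 0, 0, 0, 8.54], [-2, 0, -10, 0, 0, 0, 8.54], [0, 0, -15, 0, 0, 0, 8.54]]]}}

```text
clock: 15.72
eef_pos: [520.7, -149.2, 157.6]
tcp_rot: [-3.141, 0.001, 0.024]
contact_force: [1.3, -0.4, 0.0]
opening: 1.0
```

{"op": "jog_arm", "data": {"series": [[[3, 2, -2, 0, 0, 0, 8.54], [6, 4, -3, 0, 0, 0, 8.54], [8, 5, -3, 0, 0, 0, 8.54], [8, 5, -3, 0, 0, 0, 8.54], [8, 5, -3, 0, 0, 0, 8.54]]]}}

```text
clock: 16.35
eef_pos: [602.0, -196.9, 185.6]
tcp_rot: [-3.141, 0.001, 0.024]
contact_force: [-0.4, 0.6, -0.4]
opening: 1.004
```

```bash
python3 - <<'E'
from h import *
goto((600,-210,170,.023))
for n in("wrist","top"):
  cv2.imwrite(f"pics/{n}11.png",cv2.cvtColor(r.grab_frame(n),cv2.COLOR_RGB2BGR))
a=cv2.imread("pics/wrist11.png"); cv2.imwrite("pics/wrist11b.png",cv2.resize(a,(796,597),interpolation=cv2.INTER_CUBIC))
E
```

```text
t 16.35 pos [ 602.  -196.9  185.6] rot [-3.141e+00  1.000e-03  2.400e-02] F [-0.4  0.6 -0.4] op 1.0
[-0.23  1.3   1.56] [-0.   0.1  0.1]
```

View pics/wrist11b.png

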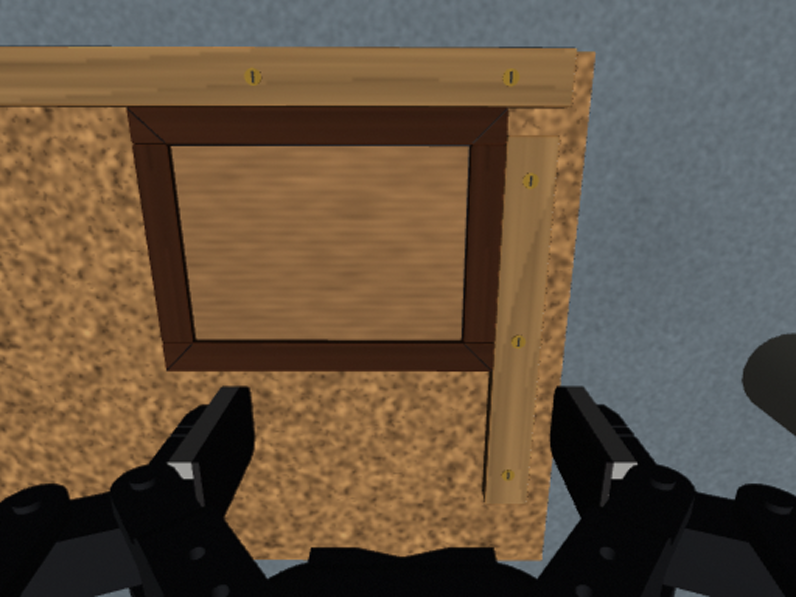

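```bash
python3 - <<'E'
import cv2
a=cv2.imread("pics/wrist11.png"); 
b=cv2.resize(a[60:80,75:340],None,fx=3,fy=10,interpolation=cv2.INTER_NEAREST)
c=cv2.resize(a[60:250,305:335],None,fx=10,fy=3,interpolation=cv2.INTER_NEAREST)
cv2.imwrite("pics/s1.png",b);cv2.imwrite("pics/s2.png",c)
E
```

View pics/s1.png

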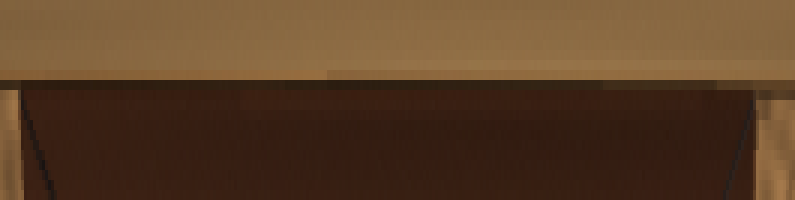

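View pics/s2.png

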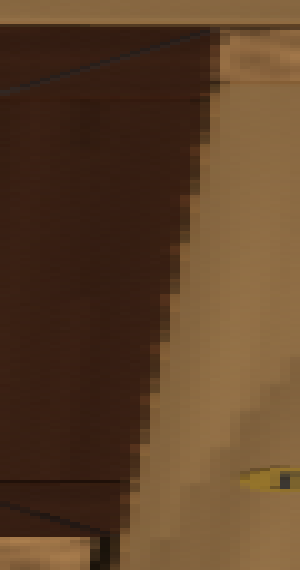

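{"op": "jog_arm", "data": {"series": [[[0, 4, -3, 0, 0, 0, 8.54], [0, 8.5, -3, 0, 0, 0, 8.54], [0, 8.5, -3, 0, 0, 0, 8.54], [0, 8.5, -3, 0, 0, 0, 8.54]]]}}

```text
clock: 16.95
eef_pos: [604.6, -281.7, 215.8]
tcp_rot: [-3.141, 0.001, 0.024]
contact_force: [0.5, 0.5, 0.3]
opening: 1.001
```

```bash
python3 - <<'E'
from h import *
goto((600,-210,170,.023))
for n in("wrist","top","scene"):
  cv2.imwrite(f"pics/{n}12.png",cv2.cvtColor(r.grab_frame(n),cv2.COLOR_RGB2BGR))
a=cv2.imread("pics/wrist12.png"); cv2.imwrite("pics/wrist12b.png",cv2.resize(a[50:270,60:360],None,fx=2.6,fy=2.6,interpolation=cv2.INTER_CUBIC))
E
```

```text
t 16.95 pos [ 604.6 -281.7  215.8] rot [-3.141e+00  1.000e-03  2.400e-02] F [0.5 0.5 0.3] op 1.0
[-0.29 -7.17  4.59] [-0.   0.1  0. ]
```

View pics/wrist12b.png

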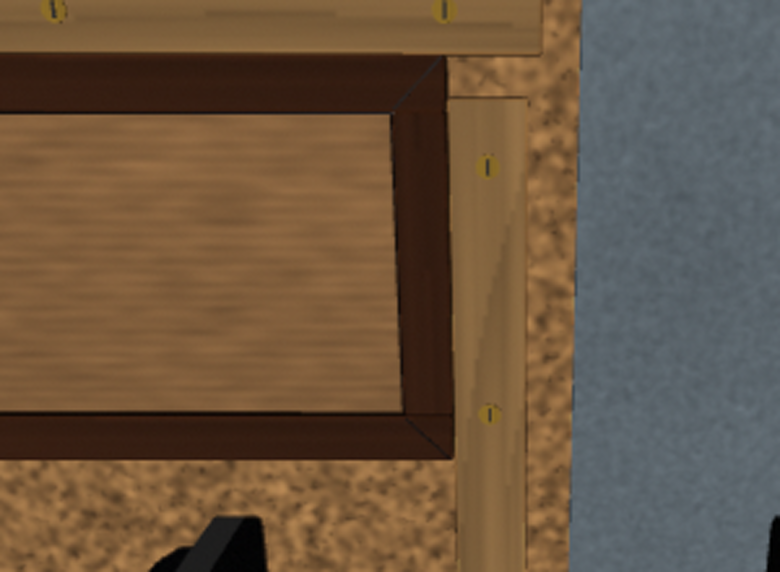

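View pics/scene12.png

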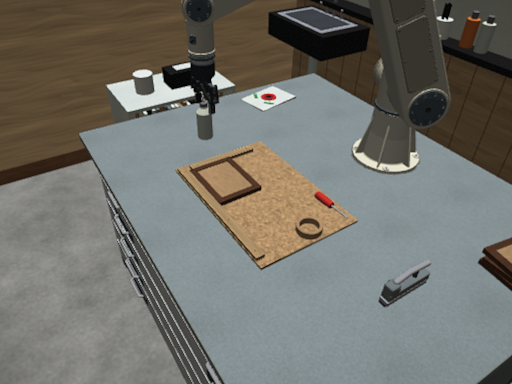

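```bash
python3 - <<'E'
import cv2
a=cv2.imread("pics/wrist12.png")
c=cv2.resize(a[65:235,220:250],None,fx=20,fy=3.4,interpolation=cv2.INTER_NEAREST)
cv2.imwrite("pics/s3.png",c)
E
```

```text
(no output)
```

View pics/s3.png

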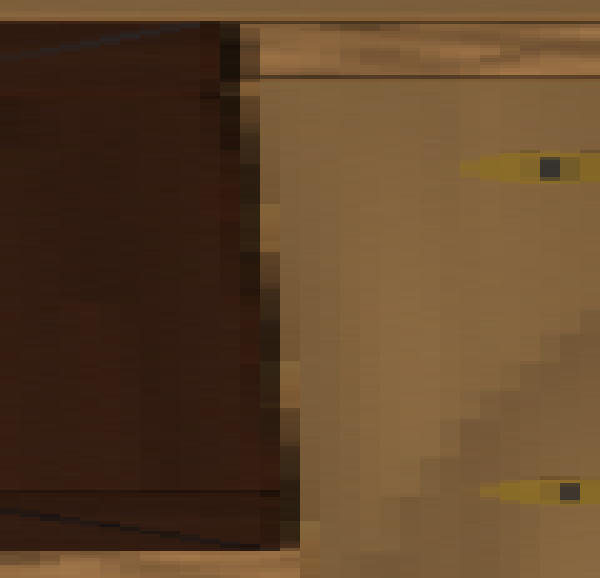

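The far seam is tight. A dark line of up to 1 px shows at the side seam, so I'll press the left end once more.

```bash
python3 - <<'E'
from h import *
goto((607,-10,110,1.594))
E
```

```text
t 17.1 pos [ 605.1 -281.2  216. ] rot [-3.141e+00  1.000e-03  2.500e-02] F [-0.   0.2  0.5] op 1.0
[  0.87 -27.1   10.61] [ -0.1   0.  -89.9]
```

{"op": "jog_arm", "data": {"series": [[[0.2, -5.5, 1, 0, 0, -10, 8.54], [0.4, -11, 2, 0, 0, -20, 8.54], [0.6, -16.5, 4, 0, 0, -30, 8.54], [0.8, -22, 6, 0, 0, -40, 8.54], [0.9, -27, 8, 0, 0, -50, 8.54]]]}}

```text
clock: 17.73
eef_pos: [607.4, -9.4, 135.8]
tcp_rot: [3.141, -0.0, 0.904]
contact_force: [0.3, -0.3, -0.1]
opening: 0.999
```

{"op": "jog_arm", "data": {"series": [[[0, 0, 0, 0, 0, -10, 8.54], [0, 0, 1, 0, 0, -20, 8.54], [0, 0, 2, 0, 0, -30, 8.54], [0, 0, 2, 0, 0, -39.8, 8.54], [0, 0, 2, 0, 0, -39.8, 8.54]]]}}

```text
clock: 18.35
eef_pos: [607.5, -11.4, 116.1]
tcp_rot: [-3.141, -0.0, 1.591]
contact_force: [0.1, 0.3, 0.1]
opening: 0.998
```

```bash
python3 - <<'E'
from h import *
goto((607,-10,4.5,1.594))
E
```

```text
t 18.35 pos [607.5 -11.4 116.1] rot [-3.141 -0.     1.591] F [0.1 0.3 0.1] op 1.0
[ 0.14 -0.05 11.16] [-0.  -0.  -0.2]
```

{"op": "jog_arm", "data": {"series": [[[0, 0, 5, 0, 0, -0.2, 8.54], [0, 0, 9.5, 0, 0, -0.2, 8.54], [0, 0, 11, 0, 0, -0.2, 8.54], [0, 0, 11.1, 0, 0, -0.2, 8.54], [-0.5, 0, 11.1, 0, 0, -0.2, 8.54]]]}}

```text
clock: 18.98
eef_pos: [609.2, -17.1, 6.8]
tcp_rot: [3.139, 0.0, 1.595]
contact_force: [0.4, -0.1, 0.2]
opening: 0.998
```

{"op": "jog_arm", "data": {"series": [[[-0.5, 0, 0, 0, 0, 0, 8.54], [-1, 0, 0, 0, 0, 0, 8.54], [-1.3, 0, 0, 0, 0, 0, 8.54], [-1.5, 0, 0, 0, 0, 0, 8.54], [-1.6, 0, 0, 0, 0, 0, 8.54]]]}}

```text
clock: 19.6
eef_pos: [608.3, -33.3, 5.2]
tcp_rot: [-3.141, -0.0, 1.595]
contact_force: [0.5, 0.8, 0.3]
opening: 1.002
```

{"op": "jog_arm", "data": {"series": [[[-0.1, 0, 0, 0, 0, 0, 8.54], [-0.1, 0, 0, 0, 0, 0, 8.54]]]}}

```text
clock: 19.85
eef_pos: [608.3, -34.1, 5.1]
tcp_rot: [-3.141, -0.0, 1.595]
contact_force: [-1.2, 1.0, -0.2]
opening: 0.996
```

{"op": "jog_arm", "data": {"series": [[[-0.1, 0, 0, 0, 0, 0, 8.54], [-0.1, 0, 0, 0, 0, 0, 8.54]]]}}

```text
clock: 20.1
eef_pos: [608.4, -34.3, 5.2]
tcp_rot: [3.142, -0.001, 1.594]
contact_force: [-0.2, 5.6, 0.8]
opening: 1.0
```

{"op": "jog_arm", "data": {"series": [[[-0.1, 0, 0, 0, 0, 0, 8.54], [-0.1, 0, 0, 0, 0, 0, 8.54]]]}}

```text
clock: 20.35
eef_pos: [608.5, -34.4, 5.2]
tcp_rot: [3.141, -0.002, 1.594]
contact_force: [1.0, 11.7, -0.3]
opening: 0.995
```

The fingers stopped at the same place (y = -34.4) and the force rose at once, so the frame was already seated. I'll retract, take one last look and hand in.

{"op": "jog_arm", "data": {"series": [[[0.5, 0, 0, 0, 0, 0, 8.54], [1.5, 0, 0, 0, 0, 0, 8.54], [2.5, 0, -4, 0, 0, 0, 8.54], [2.5, 0, -9, 0, 0, 0, 8.54], [2.5, 0, -14, 0, 0, 0, 8.54]]]}}

```text
clock: 20.98
eef_pos: [607.5, -10.7, 146.5]
tcp_rot: [-3.141, 0.0, 1.595]
contact_force: [0.5, -0.7, 0.1]
opening: 0.997
```

{"op": "jog_arm", "data": {"series": [[[-1, -4, -3, 0, 0, 0, 8.54], [-2, -9, -6, 0, 0, 0, 8.54], [-3, -14, -8, 0, 0, 0, 8.54], [-3, -19, -8, 0, 0, 0, 8.54], [-3, -19, -8, 0, 0, 0, 8.54]]]}}

```text
clock: 21.6
eef_pos: [415.3, -45.7, 225.3]
tcp_rot: [-3.141, 0.0, 1.594]
contact_force: [0.6, -0.7, 0.6]
opening: 0.999
```

```bash
python3 - <<'E'
from h import *
goto((607,-10,4.5,1.594))
for n in("top","scene"):
  cv2.imwrite(f"pics/{n}13.png",cv2.cvtColor(r.grab_frame(n),cv2.COLOR_RGB2BGR))
a=cv2.imread("pics/top13.png"); cv2.imwrite("pics/top13c.png",cv2.resize(a[128:272,168:374],None,fx=3.8,fy=3.8,interpolation=cv2.INTER_CUBIC))
a=cv2.imread("pics/scene13.png"); cv2.imwrite("pics/scene13c.png",cv2.resize(a[130:280,150:380],None,fx=3.4,fy=3.4,interpolation=cv2.INTER_CUBIC))
E
```

```text
t 21.6 pos [415.3 -45.7 225.3] rot [-3.141  0.     1.594] F [ 0.6 -0.7  0.6] op 1.0
[ 3.12 19.27 22.06] [-0.1  0.   0. ]
```

View pics/top13c.png

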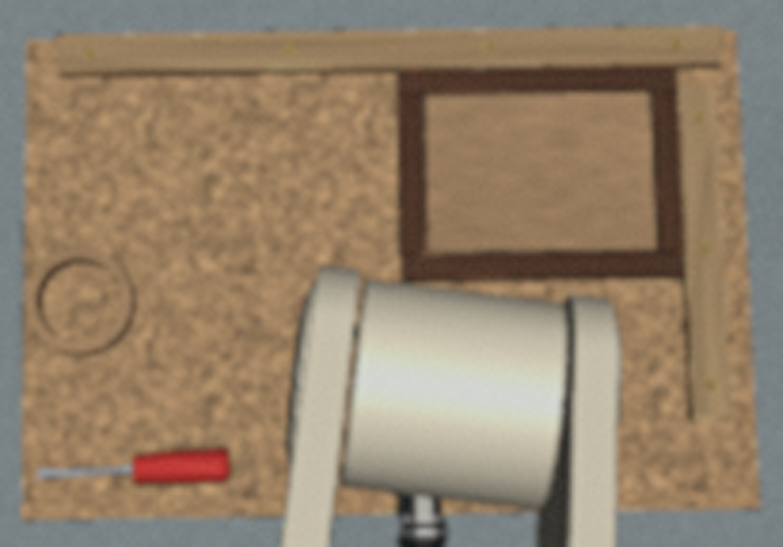

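View pics/scene13c.png

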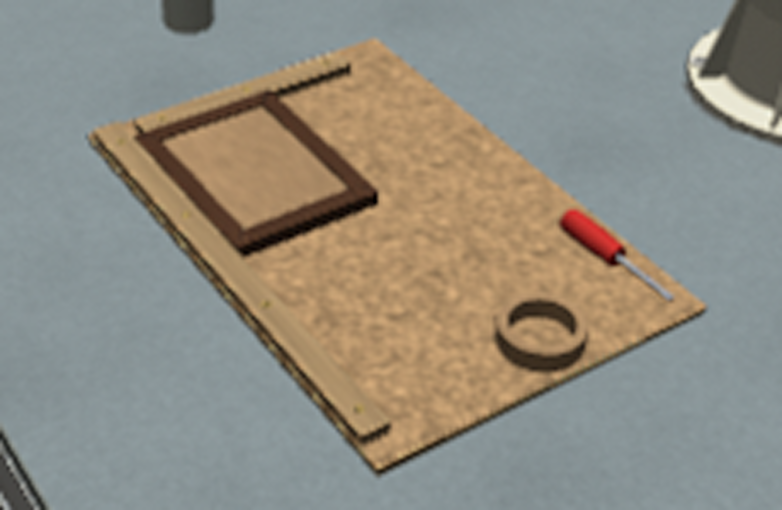

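The top crop shows the frame, from (400,72) to (683,278), flush in the corner of the two stops. The tape at (85,305) and the screwdriver at (180,467) have not moved, and the arm is clear of everything.

```bash
python3 - <<'E'
from rig import r
print(r.sign_off())
E
```

```text
the job is handed in; nothing more can be done
None
```

The picture frame is seated in the corner of the two stops, and I handed the job in at about 21.7 s of the 56 s allowed. I pushed it only with the two open fingertips, and did not lift it:

1. **Squaring:** I pushed the near long side to turn it most of the way square.
2. **Side stop:** I pushed the left short side until it met the side stop, which finished the squaring. The force rose to about 16 N.
3. **Far stop:** I pushed the near side again until it met the far stop, at about 10 N.
4. **Second press on the side stop:** I pressed the left side again. The fingers stopped at the same place, y = -34.4 mm, and the force rose at once.

**Last checks:**
- **Seams:** The far seam looks tight in the wrist view, taken before the second side press. The side seam showed a dark line about 1 pixel wide (1 mm at most) in one wrist view. I put that down to the frame standing 3 mm above the stop. I did not repeat the close-up after the second press, but the final top and scene views show the frame flush on both sides.
- **Other objects:** The tape and screwdriver are where they were. My route kept clear of the bottle and point driver; I did not measure their final positions.
- **Arm:** It was clear of everything at hand-in.

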